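Close the junction box and show its latch to the inspection camera

TASK

The lid of the grey junction box in the nest is hooked in at one end and still stands up at its latch end: press it down until it is fully closed and level, with the box still in the nest. Then lift the closed box out of the nest and hold it upright and level in front of the inspection camera, latch end towards the lens and square to it, so that the lid seam above the latch is at the height of the lens, centred on it, and 10 cm in front of it. Finish while holding it still there; do not touch the camera and leave the other things on the bench alone.

Things in the scene. Friction and masses are not known exactly. Their poses are not given: they have to be found in the camera images.
- junction_box: Grey plastic junction box, 110 (its x) x 50 (its y) x 60 mm high without lid, 67 mm with it closed; about 0.28 kg, loose in the nest. Origin: centre of its underside, z up. Latch on its +x end, two cable glands (13 mm long, 34 mm up) on its -x end. Grip it by the smooth long sides, 50 mm apart; the lid is 2 mm narrower.
- lid (a joint): Angle of the lid of the junction box, hinged at the gland end (52 mm from the box's centre, 60 mm above the underside): 0 = fully closed and level, grows as the latch end rises (at most 0.25). Stiff: it stays where it is left; pressing near the latch end closes it with about 5 N.
- lid_press (a point): Point on the lid's top face where to press, on its middle line, 95 mm from the hinge (12 mm in from the latch end). The lid is a grey plate 108 x 48 x 7 mm with a small latch tongue. With the lid closed this point is 43 mm towards +x from the box's centre and 67 mm above the box's underside.
- latch_seam (a point): Point on the box's latch end face, in the middle of its upper edge, where the lid's seam runs above the latch: 55 mm towards +x from the box's centre and 60 mm above its underside.
- nest: Fixed aluminium plate, 150 (its x) x 90 x 6 mm, with four 12 mm high corner stops round the box. Origin: centre of its underside. The box stands on the plate, 6 mm above the worktop, with 2 mm play, and its axes are those of the nest.
- lens (a point): Front centre of the inspection camera's lens (black camera head, white 44 mm ring round the lens), 160 to 230 mm above the worktop. The camera looks level along this point's -x axis; y sideways, z up. Present the latch_seam point at x = -0.100, y = z = 0 in this frame, the box's +x along this point's +x.
- multimeter: Handheld multimeter, 185 x 92 x 54 mm, fixed on the left of the bench; to be left alone.
- screwdriver: Slotted screwdriver, 190 x 27 x 25 mm, loose on the bench; to be left alone.
- tape_roll: Roll of insulating tape, 72 mm diameter, 18 mm high, loose on the bench; to be left alone.
- tape_measure: Steel tape measure, 34 x 76 x 62 mm, loose on the left of the bench; to be left alone.
- spanner: Combination spanner, 175 x 26 x 6 mm, loose in the middle of the bench; to be left alone.
- camera_stand: The inspection camera's fixed stand with all it carries; not to be touched. Base plate 90 x 100 x 12 mm. Origin: on the worktop, 63 mm behind the lens and straight below the camera head; its axes are those of the lens. Camera head 44 mm high; post 108 mm behind the lens, 282 mm high.

How it is judged:
On the way, in this order (a step that is already met when the one before it is completed fails the run):
1. the lid is pressed fully closed while the box stands in the nest (value of joint lid below 0.02 rad and z of junction_box in the frame of nest below 0.011 m and horizontal distance between junction_box and nest below 0.01 m), for 0.2 s.
2. the closed box is lifted clear of the nest (value of joint lid below 0.02 rad and height (world z) of junction_box above 0.04 m and contact force between the fingers and junction_box above 1 N), for 0.1 s.
At the end, for the whole second after the job is handed in: Closed box (lid within 0.02 rad) held still in the air by the fingers, upright within 0.15 rad, latch end to the lens and square within 0.17 rad, seam point 80 to 120 mm in front of the lens and within 15 mm of its centre sideways and in height (value of joint lid below 0.02 rad and x of latch_seam in the frame of lens between -0.12 and -0.08 m and y of latch_seam in the frame of lens between -0.015 and 0.015 m and z of latch_seam in the frame of lens between -0.015 and 0.015 m and angle between junction_box's own z axis and vertical below 0.15 rad and angle between the x axis of junction_box and the x axis of lens, either way round below 0.17 rad and x of junction_box in the frame of lens below -0.12 m and height (world z) of junction_box above 0.06 m and contact force between the fingers and junction_box above 1 N and contact force between junction_box and nest below 0.2 N and linear speed of junction_box below 0.02 m/s and angular speed of junction_box below 0.15 rad/s); the arm keeps its last pose, push and grip.
It fails at once if the inspection camera is touched (contact force between camera_stand and anything else above 1 N).
It fails at once if the multimeter is hit (contact force between multimeter and anything else above 3 N).
It fails at once if a bystander is moved by more than 3 cm (distance of any of screwdriver, tape_roll, tape_measure, spanner from where it was at the start of the episode above 0.03 m).
It also fails if it takes over 51 s, if anything falls off the work surface, if the arm or the gripper's body presses on something with over 40 N, if the wrist force passes 120 N, or if a joint passes its speed limit or range.

ROBOT

A 7-joint arm with a two-finger parallel gripper is mounted at the origin on a cart in front of the work surface, level with it; the furniture and walls round the work are solid. World frame = base frame: x ahead of the robot, y to its left, z up, the work surface at z = 0. Lengths are in m, angles in rad, forces in N, time in s.
With the tool pointing down it reaches from about 0.35 to 0.9 m from the base axis. Payload 19.9 kg.
Tool frame: the origin (TCP) lies midway between the tips of the shut fingers; the grasp point (between the pads) lies 19 mm behind it; z points along the fingers, y is the line along which they close (so a half turn about z gives the same grasp; the last joint's range is limited). The gripper opens to 94 mm and grips with 3 to 60 N. Pads are 16 mm wide; open, the fingers measure 119 mm over their backs; the gripper's body (75 mm by 177 mm) begins 78 mm behind the grasp point.
Start: joints at [1.298, 0.417, -0.01, 1.614, 0.005, 1.111, -0.053], TCP at [0.143, -0.608, 0.205] pointing down, gripper open.
Joint ranges: [-2.81, 2.81], [-0.39, 2.02], [-1.27, 1.25], [0.06, 2.57], [-1.19, 4.33], [0.19, 2], [-2.82, 2.82]. Speed limits (rad/s): [1.89, 1.89, 2.39, 2.39, 3.01, 3.01, 3.01].

INTERFACE

Orientations are given as [roll, pitch, yaw] about the fixed x, y, z axes, in that order (R = Rz(yaw) Ry(pitch) Rx(roll)).
In Python, from station import * gives the robot as it stands.
- The arm moves only by the tool drive_tool, never from a script. Its argument "rows" is a list of rows, each a list of 7 numbers: the shift along the tool's x, y, z in m, then the turn, a rotation vector about the tool's x, y, z in rad, then the closure, from 0 (fully open) to 1 (shut). In form: [[x, y, z, ax, ay, az, claw], ...]. A call has exactly 5 rows; each row shifts and turns the commanded pose from where the row before left it, along the tool's axes as they then stand; what a row does not reach is not made up. A row lasts 1/8 s, in which the tool goes at most 62.5 mm and 10.7 degrees, less where a joint would pass 70% of its speed; a pose out of reach is approached as far as the arm can. A call with a gripper value outside its range is refused whole. The fingers move at their own pace and stop on an object; the grip force is fixed at half the most. Time passes only in rows, so rows that do not move let the fingers close, or fill a call up. It gives the time, the measured TCP pose, the force, the opening and the grip force at its end, in the units of the state.
- get_obs(): the state, without advancing time (a new reading comes with each control period).
- read_camera(name): name is "scene" or "top" or "wrist"; returns (picture, depth): 420x560x3 uint8, red, green, blue; 420x560 float32, m along the optical axis (not along the pixel's ray), 0 where there is no reading.
- camera_model(name): a dict with "fovy" (degrees; the focal length in pixels is half the picture's height over the tangent of half this angle, whatever the lens; pixels are square), "cx", "cy" (the principal point, pixels), "R" (3x3) and "t" (3): a world point X has camera coordinates R X + t. Camera axes: x right, y down, z forward; pixel columns grow to the right and rows downward; lengths in m; the calibration is good to about 2 mm. The wrist camera is an equidistant fisheye: a pixel r from the principal point sees the ray r / f radians off the axis. A picture is of the moment at which its call begins: read the wrist's pose just before it. camera_model takes no time and is no camera call; for the wrist camera it gives the pose at the moment of the call.
- sign_off(): hands the job in; it is judged then, once.
Trained networks look in the newest picture that a camera, given by its name, has taken for a name from the list of things; names that differ only in an ending like _2 or _b are one class to them, and where a whole thing is asked for, a point or a joint stands for the part that bears it (a point fixed in the world has none). Each returns a list of dicts, best first, with "p" (0 to 1); they miss things now and then, are a little off and sometimes report something else, mostly with a low value. They report only what shows in the picture. A call takes as long as a camera call.
- boxes_of(camera, query): "at" ([column, row] in pixels, amid what is visible of it).
- tip_of(camera, query): "at" ([column, row] in pixels: a listed point, or the origin of a listed thing).
The state is a dict: "clock": time; "q": joint angles; "qd": joint speeds; "joint_efforts": joint torques, N m; "position": TCP position; "ee_rot": TCP orientation; "wrist_force": force on the tool from outside, world axes, zero at the start; "ft_torque": the same for the moment, N m; "grip_width": finger opening in m; "finger_force": force on a finger pad.
Only numpy, scipy, OpenCV 4.12 (cv2) and the standard library are available. Lean on these libraries where they do the work, as an engineer would, in place of code of your own. Each camera call takes 0.05 s, during which the arm holds its last target. There are 200 camera calls.

## Working session

There is one attempt and no reset: what is moved stays moved. The work goes in short steps, Python scripts to look and compute and a tool call to move; the robot and the scene stay as the last step left them, time stands still between calls to the robot, and variables do not carry over. Pictures are saved under pics/ and viewed, at most 10 in all, crops included, and the job is handed in when it is done.

Besides the shell and the picture viewer there is one more tool, called after "Request:" by a JSON object that holds its "op" and its "data". drive_tool: Moves the arm, as the interface text tells. Its arguments: {"type":"object","properties":{"rows":{"type":"array"}},"required":["rows"]}

```bash
mkdir -p pics; cat > h.py <<'E'
from station import *
import numpy as np, cv2
from scipy.spatial.transform import Rotation as Ro
def world(cam,m,uv,d):
    f=210/np.tan(np.radians(m["fovy"])/2)
    p=np.array([(uv[0]-m["cx"])/f*d,(uv[1]-m["cy"])/f*d,d])
    return np.array(m["R"]).T@(p-np.array(m["t"]))
def save(n,im): cv2.imwrite("pics/"+n+".png",im[:,:,::-1])
E
python3 - <<'E'
from h import *
o=get_obs();print(o["clock"],o["position"],o["ee_rot"],o["grip_width"])
for c in ["scene","top"]:
    im,d=read_camera(c);save(c+"1",im);m=camera_model(c);np.savez(c,im=im,d=d)
    print(c,m["fovy"],-np.array(m["R"]).T@np.array(m["t"]))
    for q in ["junction_box","latch_seam","lid_press","nest","lens","camera_stand"]:
        for fn in (tip_of,):
            r=fn(c,q)[:1]
            for x in r:
                u=x["at"];dd=d[min(419,int(u[1])),min(559,int(u[0]))]
                print(c,q,np.round(u,1),round(x["p"],2),np.round(world(c,m,u,dd),3))
E
```

```text
0.0 [ 0.14285503 -0.60808026  0.20485032] [-3.14042680e+00  8.38434229e-05  2.30784640e-01] 0.09419376253542881
scene 48.69372709301031 [0.17704798 0.83526087 1.05713202]
scene junction_box [360.3 212.8] 0.79 [ 0.445 -0.208  0.028]
scene latch_seam [351.7 192.4] 0.92 [ 0.487 -0.229  0.082]
scene lid_press [355.  185.9] 0.98 [ 0.488 -0.261  0.083]
scene nest [298.8 306.3] 0.74 [0.466 0.206 0.046]
scene lens [244.8 181.4] 0.71 [ 0.734 -0.004  0.21 ]
scene camera_stand [239.5 220.5] 0.68 [ 0.783 -0.025  0.012]
top 46.3895622899331 [ 0.48192343 -0.0277609   1.25327982]
top junction_box [363.3 265.4] 0.8 [ 0.458 -0.224  0.076]
top latch_seam [378.9 248.9] 0.75 [ 0.498 -0.26   0.084]
top lid_press [378.9 252.2] 0.7 [ 0.49  -0.26   0.084]
top nest [362.2 265.7] 0.93 [ 0.457 -0.221  0.077]
top lens [277.4 134.8] 0.6 [ 0.735 -0.015  0.223]
top camera_stand [285.7 133.5] 0.97 [ 0.744 -0.033  0.199]
```

View pics/scene1.png

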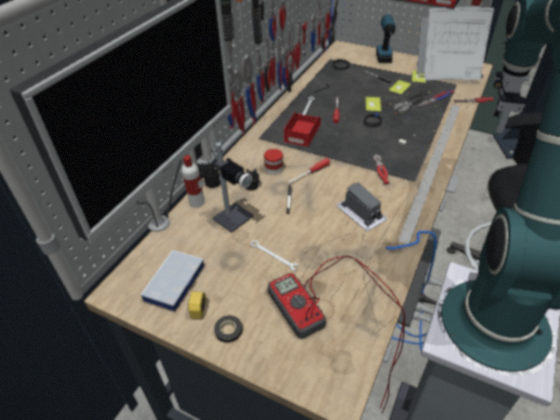

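View pics/top1.png

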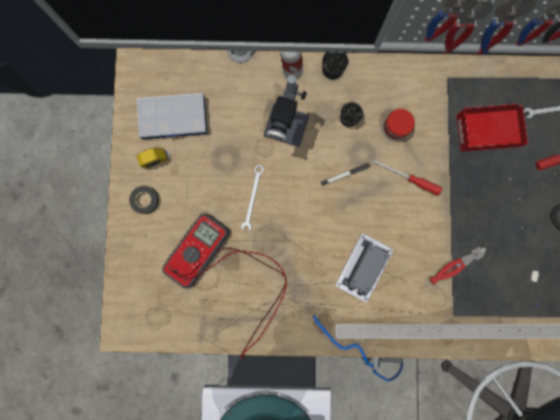

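The scene shows the box in its nest around (363,205) and the inspection camera around (240,180), with the lens looking towards the robot. In the top view the nest is at (364,266), with the latch end up and to the right, and the camera head is at (285,115).

```bash
cat > m.py <<'E'
from h import *
m=camera_model("top");z=np.load("top.npz");im,d=z["im"],z["d"]
vv,uu=np.mgrid[0:420,0:560];f=210/np.tan(np.radians(m["fovy"])/2)
P=np.stack([(uu-m["cx"])/f*d,(vv-m["cy"])/f*d,d],-1)-np.array(m["t"]);P=P@np.array(m["R"])
def rect(mask,n):
    q=P[mask][:,:2]; c,s,a=cv2.minAreaRect((q*1000).astype(np.float32))
    print(n,len(q),np.round(c,1),np.round(s,1),round(a,1),np.round(q.mean(0),3))
near=(np.hypot(P[...,0]-.457,P[...,1]+.222)<.12)&(d>0)
hi=near&(P[...,2]>.045);rect(hi,"lid");q=P[hi];
A=np.c_[q[:,:2]-[.457,-.222],np.ones(len(q))];print("plane",np.linalg.lstsq(A,q[:,2],rcond=None)[0],np.percentile(q[:,2],[2,98]))
rect(near&(P[...,2]>.003)&(im.min(-1)>0),"nest")
ca=(np.hypot(P[...,0]-.75,P[...,1]+.02)<.13)&(d>0)
for lo,h in ((.008,.03),(.1,.16),(.16,.2),(.2,.225),(.225,.245),(.245,.26),(.26,.3)): 
    mk=ca&(P[...,2]>lo)&(P[...,2]<h)
    if mk.sum()>8: rect(mk,("cam",lo,h))
big=cv2.resize(im[60:160,230:350],None,fx=6,fy=6,interpolation=cv2.INTER_CUBIC);s=np.load("scene.npz")["im"][130:240,180:290]
save("crop",np.hstack([big[:600,:],])); 
E
python3 m.py
```

```text
lid 1076 [ 449.  -235.3] [ 49.9 125.2] 63.0 [ 0.452 -0.235]
plane [ 0.04749442 -0.2074705   0.07301835] [0.04675539 0.08583148]
nest 2322 [ 456.2 -220.3] [233.2 234. ] 14.9 [ 0.454 -0.229]
('cam', 0.008, 0.03) 596 [753.5 -35.8] [130.6 223. ] 81.7 [ 0.804 -0.048]
('cam', 0.16, 0.2) 39 [787.4 -32.4] [ 42.1 119.1] 60.3 [ 0.757 -0.024]
('cam', 0.2, 0.225) 762 [794.3 -30.1] [ 54.8 126.8] 66.2 [ 0.785 -0.029]
('cam', 0.225, 0.245) 283 [787.1 -25.9] [ 44.1 105.5] 71.8 [ 0.792 -0.028]
('cam', 0.245, 0.26) 22 [833.8 -41.7] [ 7. 17.] 3.2 [ 0.833 -0.041]
('cam', 0.26, 0.3) 84 [838.  -41.3] [15.4 16.9] 8.0 [ 0.837 -0.041]
```

View pics/crop.png

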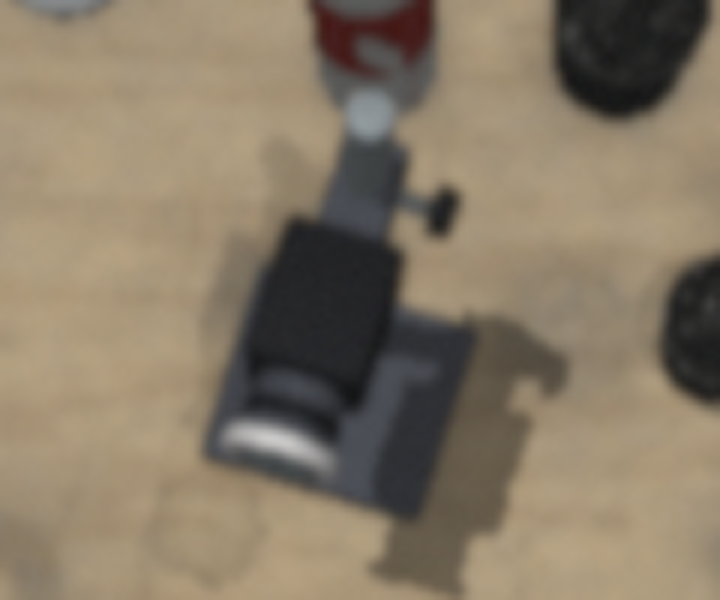

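The crop shows the white lens ring at about (280,445) and the post top at (370,115). The lens axis is turned about 16° clockwise. Next I refine the box, the nest and the lens.

```bash
sed -i '/^rect(near/,$d' m.py; cat >> m.py <<'E'
top=near&(P[...,2]>.058)
for it in range(3):
    q=P[top];A=np.c_[q[:,:2]-[.457,-.222],np.ones(len(q))];k=np.linalg.lstsq(A,q[:,2],rcond=None)[0]
    A2=np.c_[(P[...,:2]-[.457,-.222]).reshape(-1,2),np.ones(d.size)]
    top=near&(P[...,2]>.05)&(abs((A2@k).reshape(d.shape)-P[...,2])<.003)
print("plane",k,np.degrees(np.arctan2(k[1],k[0])),np.hypot(*k[:2]));rect(top,"lidtop")
hsv=cv2.cvtColor(im,cv2.COLOR_RGB2HSV)
w=((hsv[...,1]<40)&near&(P[...,2]<.022)&(P[...,2]>-.01)&(hsv[...,2]>130)).astype(np.uint8)
w=cv2.morphologyEx(w,cv2.MORPH_OPEN,np.ones((3,3)))
rect(w>0,"nestwhite")
ca=(np.hypot(P[...,0]-.79,P[...,1]+.02)<.12)&(d>0)
head=ca&(hsv[...,2]<60)&(P[...,2]>.19)&(P[...,2]<.26); print("headz",np.percentile(P[head][:,2],[50,80,90,95]));rect(head,"head")
ring=ca&(hsv[...,2]>150)&(P[...,2]>.15)&(P[...,0]<.76);rect(ring,"ring");print(np.percentile(P[ring],[5,50,95],axis=0).round(3))
base=ca&(P[...,2]>.005)&(P[...,2]<.018)&(hsv[...,0]>90);rect(base,"base")
E
python3 m.py
python3 - <<'E'
from h import *
o=get_obs();R=Ro.from_euler("xyz",o["ee_rot"]).as_matrix();print(R.round(2))
m=camera_model("wrist");c=-np.array(m["R"]).T@m["t"];print("cam in tool",R.T@(c-o["position"]),(np.array(m["R"])@R).round(3),m["fovy"])
E
```

```text
lid 1076 [ 449.  -235.3] [ 49.9 125.2] 63.0 [ 0.452 -0.235]
plane [ 0.04749442 -0.2074705   0.07301835] [0.04675539 0.08583148]
plane [ 0.08653566 -0.07016587  0.07714067] -39.03623928073328 0.11140767621260404
lidtop 731 [ 453.  -238.1] [ 48.7 109.9] 62.8 [ 0.453 -0.238]
nestwhite 868 [ 451.8 -239.2] [ 94.2 153.6] 62.8 [ 0.453 -0.226]
headz [0.22414246 0.22624307 0.22711133 0.22770555]
head 651 [795.8 -30.5] [ 49.6 102. ] 65.4 [ 0.785 -0.028]
ring 44 [739.4 -10.7] [30.3  6.5] 75.6 [ 0.739 -0.01 ]
[[ 0.735 -0.023  0.218]
 [ 0.739 -0.01   0.223]
 [ 0.743  0.001  0.227]]
base 508 [813.7 -33.7] [95.1 84.8] 73.4 [ 0.805 -0.053]
[[ 0.97  0.23 -0.  ]
 [ 0.23 -0.97  0.  ]
 [-0.   -0.   -1.  ]]
cam in tool [ 0.06933926  0.00048336 -0.17956327] [[-0.001  1.    -0.001]
 [-0.971 -0.001 -0.239]
 [-0.239  0.001  0.971]] 65.70646984690485
```

```bash
cat > p.py <<'E'
import sys
from h import *
def plan(pos,yaw,n,claw):
    o=get_obs();R0=Ro.from_euler("xyz",o["ee_rot"]);p0=np.array(o["position"])
    R1=Ro.from_euler("xyz",[np.pi,0,yaw]);w=(R0.inv()*R1).as_rotvec()/n
    R=R0;st=(np.array(pos)-p0)/n
    for i in range(n):
        print(list(np.r_[R.inv().apply(st).round(4),w.round(4),claw]));R=R*Ro.from_rotvec(w)
    print(o["clock"],p0.round(4),np.round(o["ee_rot"],3),np.round(o["wrist_force"],1),o["grip_width"],o["finger_force"])
a=[float(x) for x in sys.argv[1:]]
plan(a[:3],a[3],int(a[4]),a[5])
E
python3 p.py .490 -.259 .13 -.475 10 1
```

```text
[np.float64(0.0418), np.float64(-0.0261), np.float64(0.0075), np.float64(-0.0), np.float64(0.0), np.float64(0.0706), np.float64(1.0)]
[np.float64(0.0398), np.float64(-0.029), np.float64(0.0075), np.float64(-0.0), np.float64(0.0), np.float64(0.0706), np.float64(1.0)]
[np.float64(0.0377), np.float64(-0.0317), np.float64(0.0075), np.float64(-0.0), np.float64(0.0), np.float64(0.0706), np.float64(1.0)]
[np.float64(0.0354), np.float64(-0.0343), np.float64(0.0075), np.float64(-0.0), np.float64(0.0), np.float64(0.0706), np.float64(1.0)]
[np.float64(0.0329), np.float64(-0.0367), np.float64(0.0075), np.float64(-0.0), np.float64(0.0), np.float64(0.0706), np.float64(1.0)]
[np.float64(0.0302), np.float64(-0.0389), np.float64(0.0075), np.float64(-0.0), np.float64(0.0), np.float64(0.0706), np.float64(1.0)]
[np.float64(0.0274), np.float64(-0.0409), np.float64(0.0075), np.float64(-0.0), np.float64(0.0), np.float64(0.0706), np.float64(1.0)]
[np.float64(0.0244), np.float64(-0.0428), np.float64(0.0075), np.float64(-0.0), np.float64(0.0), np.float64(0.0706), np.float64(1.0)]
[np.float64(0.0213), np.float64(-0.0444), np.float64(0.0075), np.float64(-0.0), np.float64(0.0), np.float64(0.0706), np.float64(1.0)]
[np.float64(0.0182), np.float64(-0.0458), np.float64(0.0075), np.float64(-0.0), np.float64(0.0), np.float64(0.0706), np.float64(1.0)]
0.7 [ 0.143  -0.6084  0.2055] [-3.142  0.     0.231] [-0.6  0.   0.3] 0.09399229170310769 0.0
```

Request:
{"op": "drive_tool", "data": {"rows": [[0.042,-0.026,0.0075,0,0,0.0706,1],[0.04,-0.029,0.0075,0,0,0.0706,1],[0.038,-0.032,0.0075,0,0,0.0706,1],[0.035,-0.034,0.0075,0,0,0.0706,1],[0.033,-0.037,0.0075,0,0,0.0706,1]]}}

```text
clock: 1.32
position: [0.318, -0.4321, 0.1679]
ee_rot: [3.141, -0.0, -0.125]
wrist_force: [1.2, -0.3, 0.0]
grip_width: 0.0472
finger_force: 0.0
```

Request:
{"op": "drive_tool", "data": {"rows": [[0.03,-0.039,0.0075,0,0,0.0706,1],[0.027,-0.041,0.0075,0,0,0.0706,1],[0.024,-0.043,0.0075,0,0,0.0706,1],[0.021,-0.044,0.0075,0,0,0.0706,1],[0.018,-0.046,0.0075,0,0,0.0706,1]]}}

```text
clock: 1.95
position: [0.4902, -0.2569, 0.1304]
ee_rot: [3.142, -0.0, -0.478]
wrist_force: [-0.0, -0.3, -0.3]
grip_width: 0.0009
finger_force: 0.0
```

Request:
{"op": "drive_tool", "data": {"rows": [[0,0,0,0,0,0,1],[0,0,0,0,0,0,1],[0,0,0,0,0,0,1],[0,0,0,0,0,0,1],[0,0,0,0,0,0,1]]}}

```text
clock: 2.58
position: [0.4888, -0.2585, 0.1305]
ee_rot: [3.142, -0.0, -0.476]
wrist_force: [0.4, 0.4, -0.4]
grip_width: 0.0003
finger_force: 0.0
```

```bash
sed -i 's/print(list(np.r_\[\(.*\),claw\]))/print([float(v) for v in np.r_[\1,claw]])/' p.py; python3 p.py .490 -.259 .095 -.475 1 1
python3 - <<'E'
from h import *
m=camera_model("wrist");im,d=read_camera("wrist");save("w1",im)
f=210/np.tan(np.radians(m["fovy"])/2)
for q in ["lid_press","latch_seam","junction_box","nest","lens"]:
    for x in tip_of("wrist",q)[:1]:
        u=np.array(x["at"])-[m["cx"],m["cy"]];r=np.hypot(*u);th=r/f;ray=np.r_[u/r*np.sin(th),np.cos(th)]
        dd=d[int(np.clip(x["at"][1],0,419)),int(np.clip(x["at"][0],0,559))]
        X=np.array(m["R"]).T@(ray/ray[2]*dd-m["t"]);print(q,np.round(x["at"]),round(x["p"],2),dd,X.round(3))
E
```

```text
[0.0012, -0.0001, 0.0355, 0.0, -0.0001, -0.001, 1.0]
2.575 [ 0.4888 -0.2585  0.1305] [ 3.142 -0.    -0.476] [ 0.4  0.4 -0.4] 0.00033518335067123274 0.0
lid_press [ 24. 222.] 0.71 0.32185376 [ 0.624  0.04  -0.001]
latch_seam [282. 207.] 0.85 0.23934908 [ 0.504 -0.267  0.077]
junction_box [283. 248.] 0.63 0.17827605 [ 0.497 -0.263  0.141]
nest [280. 209.] 0.37 0.2375715 [ 0.504 -0.265  0.078]
```

View pics/w1.png

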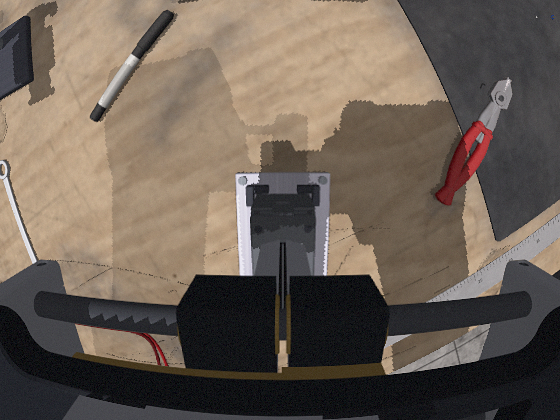

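The wrist view shows the nest centred on column 283, in line with the closed fingers, and the latch end at row 190. The yaw and the press line match, so I press now.

Request:
{"op": "drive_tool", "data": {"rows": [[0,0,0.012,0,0,0,1],[0,0,0.012,0,0,0,1],[0,0,0.012,0,0,0,1],[0,0,0.006,0,0,0,1],[0,0,0.003,0,0,0,1]]}}

```text
clock: 3.5
position: [0.489, -0.258, 0.0849]
ee_rot: [-3.142, 0.001, -0.475]
wrist_force: [-0.2, 0.1, -0.3]
grip_width: 0.0007
finger_force: 0.0
```

Request:
{"op": "drive_tool", "data": {"rows": [[0,0,0.002,0,0,0,1],[0,0,0.002,0,0,0,1],[0,0,0.002,0,0,0,1],[0,0,0.002,0,0,0,1],[0,0,0.002,0,0,0,1]]}}

```text
clock: 4.12
position: [0.4897, -0.2583, 0.0756]
ee_rot: [-3.142, -0.001, -0.475]
wrist_force: [4.0, -1.6, 4.8]
grip_width: 0.0007
finger_force: 2.4
```

Request:
{"op": "drive_tool", "data": {"rows": [[0,0,0.001,0,0,0,1],[0,0,0.001,0,0,0,1],[0,0,0.001,0,0,0,1],[0,0,0.001,0,0,0,1],[0,0,0.0,0,0,0,1]]}}

```text
clock: 4.75
position: [0.4895, -0.2582, 0.0722]
ee_rot: [-3.142, -0.001, -0.475]
wrist_force: [-1.1, 0.5, 17.6]
grip_width: 0.0007
finger_force: 9.0
```

Request:
{"op": "drive_tool", "data": {"rows": [[0,0,0.001,0,0,0,1],[0,0,0,0,0,0,1],[0,0,0,0,0,0,1],[0,0,0,0,0,0,1],[0,0,-0.004,0,0,0,1]]}}

```text
clock: 5.38
position: [0.4887, -0.2578, 0.0745]
ee_rot: [3.142, 0.001, -0.475]
wrist_force: [-1.3, 0.4, -0.3]
grip_width: 0.0005
finger_force: 0.0
```

Request:
{"op": "drive_tool", "data": {"rows": [[0,0,-0.02,0,0,0,1],[0,0,-0.03,0,0,0,0.5],[-0.01,0,-0.02,0,0,0,0],[-0.01,0,0,0,0,0,0],[-0.01,0,0,0,0,0,0]]}}

```text
clock: 6.0
position: [0.4611, -0.2436, 0.1434]
ee_rot: [3.142, 0.002, -0.475]
wrist_force: [0.4, -0.2, -0.5]
grip_width: 0.0369
finger_force: 0.0
```

Request:
{"op": "drive_tool", "data": {"rows": [[-0.013,0,0,0,0,0,0],[0,0,0,0,0,0,0],[0,0,0,0,0,0,0],[0,0,0,0,0,0,0],[0,0,0,0,0,0,0]]}}

```text
clock: 6.62
position: [0.4511, -0.2384, 0.1444]
ee_rot: [-3.142, 0.0, -0.475]
wrist_force: [0.1, -0.5, 0.2]
grip_width: 0.0871
finger_force: 0.0
```

```bash
python3 p.py .452 -.239 .027 -.475 10 0
python3 - <<'E'
from h import *
m=camera_model("wrist");im,d=read_camera("wrist");save("w2",im)
f=210/np.tan(np.radians(m["fovy"])/2)
vv,uu=np.mgrid[0:420,0:560];x=(uu-m["cx"])/f;y=(vv-m["cy"])/f;th=np.hypot(x,y)+1e-9
k=np.tan(th)/th*d
P=(np.stack([x*k,y*k,d],-1)-m["t"])@np.array(m["R"])
c=np.array([.452,-.239]);a=-.475;u=np.array([np.cos(a),np.sin(a)]);v=np.array([-u[1],u[0]])
L=(P[...,:2]-c)@u;W=(P[...,:2]-c)@v
for l in (-40,-20,0,20,35,43,48):
    mk=(abs(L-l/1e3)<.004)&(abs(W)<.035)&(d>0)&(P[...,2]>.06)&(P[...,2]<.09)
    if mk.sum(): print(l,mk.sum(),np.median(P[mk][:,2]).round(4),np.percentile(W[mk],[2,98]).round(4))
mk=(abs(W)<.035)&(d>0)&(P[...,2]>.06)&(P[...,2]<.09);print(np.percentile(L[mk],[1,99]).round(4));print(np.degrees(0),cv2.minAreaRect((P[mk][:,:2]*1000).astype(np.float32)))
E
```

```text
[0.0001, 0.0, 0.0117, -0.0, 0.0, -0.0, 0.0]
[0.0001, 0.0, 0.0117, -0.0, 0.0, -0.0, 0.0]
[0.0001, 0.0, 0.0117, -0.0, 0.0, -0.0, 0.0]
[0.0001, 0.0, 0.0117, -0.0, 0.0, -0.0, 0.0]
[0.0001, 0.0, 0.0117, -0.0, 0.0, -0.0, 0.0]
[0.0001, 0.0, 0.0117, -0.0, 0.0, -0.0, 0.0]
[0.0001, 0.0, 0.0117, -0.0, 0.0, -0.0, 0.0]
[0.0001, 0.0, 0.0117, -0.0, 0.0, -0.0, 0.0]
[0.0001, 0.0, 0.0117, -0.0, 0.0, -0.0, 0.0]
[0.0001, 0.0, 0.0117, -0.0, 0.0, -0.0, 0.0]
6.625 [ 0.4511 -0.2384  0.1444] [-3.142  0.    -0.475] [ 0.1 -0.5  0.2] 0.08706794509725983 0.0
-40 499 0.0734 [-0.0241  0.022 ]
-20 540 0.0731 [-0.0244  0.0224]
0 596 0.0731 [-0.0247  0.0219]
20 626 0.0731 [-0.0243  0.0223]
35 662 0.0732 [-0.0241  0.0225]
43 633 0.0732 [-0.024   0.0227]
48 631 0.0731 [-0.0239  0.0226]
[-0.0493  0.0573]
0.0 ((455.055908203125, -241.79446411132812), (50.390869140625, 110.85476684570312), 62.911033630371094)
```

View pics/w2.png

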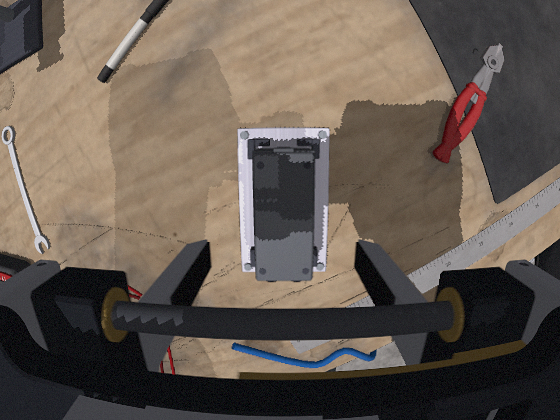

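The wrist view shows the lid level (73.1 mm along its whole length) and the box standing between the open fingers, so I grasp it.

Request:
{"op": "drive_tool", "data": {"rows": [[0.002,0.001,0.015,0,0,0,0],[0.001,0,0.015,0,0,0,0],[0,0,0.015,0,0,0,0],[0,0,0.015,0,0,0,0],[0,0,0.015,0,0,0,0]]}}

```text
clock: 7.3
position: [0.4529, -0.2405, 0.0682]
ee_rot: [-3.142, 0.001, -0.475]
wrist_force: [0.5, -0.1, 0.1]
grip_width: 0.094
finger_force: 0.0
```

Request:
{"op": "drive_tool", "data": {"rows": [[0,0,0.015,0,0,0,0],[0,0,0.012,0,0,0,0],[0,0,0.01,0,0,0,0],[0,0,0.006,0,0,0,0],[0,0,0,0,0,0,0.3]]}}

```text
clock: 7.92
position: [0.453, -0.2405, 0.0262]
ee_rot: [-3.142, 0.0, -0.475]
wrist_force: [1.4, -0.1, 0.1]
grip_width: 0.0873
finger_force: 0.0
```

Request:
{"op": "drive_tool", "data": {"rows": [[0,0,0,0,0,0,0.5],[0,0,0,0,0,0,0.8],[0,0,0,0,0,0,1],[0,0,0,0,0,0,1],[0,0,0,0,0,0,1]]}}

```text
clock: 8.55
position: [0.4532, -0.2407, 0.0266]
ee_rot: [-3.142, -0.0, -0.475]
wrist_force: [-1.0, 0.2, 3.8]
grip_width: 0.0497
finger_force: 30.0
```

Request:
{"op": "drive_tool", "data": {"rows": [[0,0,-0.01,0,0,0,1],[0,0,-0.02,0,0,0,1],[0,0,-0.03,0,0,0,1],[0,0,-0.03,0,0,0,1],[0,0,-0.03,0,0,0,1]]}}

```text
clock: 9.18
position: [0.4529, -0.2405, 0.1479]
ee_rot: [-3.142, -0.0, -0.475]
wrist_force: [-0.1, 0.9, -2.4]
grip_width: 0.0497
finger_force: 30.0
```

Request:
{"op": "drive_tool", "data": {"rows": [[0,0,-0.01,0,0,0,1],[0,0,-0.008,0,0,0,1],[0,0,0,0,0,0,1],[0,0,0,0,0,0,1],[0,0,0,0,0,0,1]]}}

```text
clock: 9.8
position: [0.4528, -0.2405, 0.1638]
ee_rot: [-3.142, 0.001, -0.475]
wrist_force: [-0.4, -0.5, -1.4]
grip_width: 0.0503
finger_force: 30.0
```

```bash
python3 p.py .560 .036 .165 -.27 15 1
```

```text
[-0.0021, -0.0197, -0.0001, -0.0, 0.0001, -0.0137, 1.0]
[-0.0018, -0.0197, -0.0001, -0.0, 0.0001, -0.0137, 1.0]
[-0.0015, -0.0197, -0.0001, -0.0, 0.0001, -0.0137, 1.0]
[-0.0013, -0.0197, -0.0001, -0.0, 0.0001, -0.0137, 1.0]
[-0.001, -0.0197, -0.0001, -0.0, 0.0001, -0.0137, 1.0]
[-0.0007, -0.0198, -0.0001, -0.0, 0.0001, -0.0137, 1.0]
[-0.0005, -0.0198, -0.0001, -0.0, 0.0001, -0.0137, 1.0]
[-0.0002, -0.0198, -0.0001, -0.0, 0.0001, -0.0137, 1.0]
[0.0001, -0.0198, -0.0001, -0.0, 0.0001, -0.0137, 1.0]
[0.0004, -0.0198, -0.0001, -0.0, 0.0001, -0.0137, 1.0]
[0.0006, -0.0198, -0.0001, -0.0, 0.0001, -0.0137, 1.0]
[0.0009, -0.0197, -0.0001, -0.0, 0.0001, -0.0137, 1.0]
[0.0012, -0.0197, -0.0001, -0.0, 0.0001, -0.0137, 1.0]
[0.0014, -0.0197, -0.0001, -0.0, 0.0001, -0.0137, 1.0]
[0.0017, -0.0197, -0.0001, -0.0, 0.0001, -0.0137, 1.0]
9.8 [ 0.4528 -0.2405  0.1638] [-3.142e+00  1.000e-03 -4.750e-01] [-0.4 -0.5 -1.4] 0.0502831630390447 29.98793452978134
```

Request:
{"op": "drive_tool", "data": {"rows": [[-0.002,-0.015,0,0,0,-0.0137,1],[-0.002,-0.0197,0,0,0,-0.0137,1],[-0.0015,-0.0197,0,0,0,-0.0137,1],[-0.0013,-0.0197,0,0,0,-0.0137,1],[-0.001,-0.0197,0,0,0,-0.0137,1]]}}

```text
clock: 10.42
position: [0.4871, -0.1511, 0.1645]
ee_rot: [-3.142, -0.0, -0.405]
wrist_force: [0.2, 0.1, -0.8]
grip_width: 0.0496
finger_force: 30.0
```

Request:
{"op": "drive_tool", "data": {"rows": [[-0.0007,-0.02,0,0,0,-0.0137,1],[-0.0005,-0.02,0,0,0,-0.0137,1],[0,-0.02,0,0,0,-0.0137,1],[0,-0.02,0,0,0,-0.0137,1],[0,-0.02,0,0,0,-0.0137,1]]}}

```text
clock: 11.05
position: [0.523, -0.058, 0.1644]
ee_rot: [-3.142, 0.0, -0.337]
wrist_force: [0.0, 1.1, -2.6]
grip_width: 0.05
finger_force: 30.0
```

Request:
{"op": "drive_tool", "data": {"rows": [[0.0006,-0.02,0,0,0,-0.0137,1],[0.001,-0.02,0,0,0,-0.0137,1],[0.001,-0.02,0,0,0,-0.0137,1],[0.0015,-0.015,0,0,0,-0.0137,1],[0.0015,-0.01,0,0,0,-0.0137,1]]}}

```text
clock: 11.68
position: [0.5545, 0.0207, 0.1644]
ee_rot: [-3.142, 0.0, -0.268]
wrist_force: [-1.0, 0.1, -1.6]
grip_width: 0.0497
finger_force: 30.0
```

```bash
python3 p.py .5846 .0294 .165 -.27 5 1
cat > c.py <<'E'
from h import *
for c in ["top","scene"]:
    m=camera_model(c);im,d=read_camera(c);save(c+"2",im);np.savez(c+"2",im=im,d=d)
    for q in ["latch_seam","lens","junction_box"]:
        for x in tip_of(c,q)[:1]:
            u=x["at"];print(c,q,np.round(u),round(x["p"],2),world(c,m,u,d[int(u[1]),int(u[0])]).round(3))
m=camera_model("wrist");im,d=read_camera("wrist");save("w3",im)
f=210/np.tan(np.radians(m["fovy"])/2)
vv,uu=np.mgrid[0:420,0:560];x=(uu-m["cx"])/f;y=(vv-m["cy"])/f;th=np.hypot(x,y)+1e-9
k=np.tan(th)/th*d
P=(np.stack([x*k,y*k,d],-1)-m["t"])@np.array(m["R"]);np.save("P",P)
o=get_obs();a=o["ee_rot"][2];u=np.array([np.cos(a),np.sin(a)]);v=np.array([-u[1],u[0]])
L=(P[...,:2]-o["position"][:2])@u;W=(P[...,:2]-o["position"][:2])@v;Z=P[...,2]-o["position"][2]
mk=(abs(W)<.035)&(abs(L)<.075)&(Z>.03)&(Z<.06)&(d>0)
print("lid z rel",[np.median(Z[mk&(abs(L-l)<.005)]).round(4) for l in (-.03,-.01,.01,.03,.05)],"L",np.percentile(L[mk],[1,99]).round(4),cv2.minAreaRect((P[mk][:,:2]*1000).astype(np.float32)))
hd=(d>0)&(abs(P[...,0]-.78)<.09)&(abs(P[...,1]+.02)<.05)&(P[...,2]>.17)&(P[...,2]<.25)&(im.max(-1)<70)
print("head",hd.sum(),np.percentile(P[hd],[2,50,98],axis=0).round(3) if hd.any() else 0)
rg=(d>0)&(abs(P[...,0]-.74)<.04)&(abs(P[...,1]+.01)<.04)&(P[...,2]>.16)&(P[...,2]<.25)&(im.min(-1)>110)
print("ring",rg.sum(),np.percentile(P[rg],[2,50,98],axis=0).round(3) if rg.any() else 0)
E
python3 c.py
```

```text
[0.0053, -0.0033, -0.0001, -0.0, 0.0, 0.0003, 1.0]
[0.0053, -0.0033, -0.0001, -0.0, 0.0, 0.0003, 1.0]
[0.0053, -0.0033, -0.0001, -0.0, 0.0, 0.0003, 1.0]
[0.0053, -0.0033, -0.0001, -0.0, 0.0, 0.0003, 1.0]
[0.0053, -0.0033, -0.0001, -0.0, 0.0, 0.0003, 1.0]
11.675 [0.5545 0.0207 0.1644] [-3.142  0.    -0.268] [-1.   0.1 -1.6] 0.049665571595430856 29.987937211990356
top lens [277. 136.] 0.79 [ 0.735 -0.013  0.215]
scene latch_seam [285. 196.] 0.82 [0.557 0.096 0.303]
scene lens [246. 184.] 0.56 [ 0.733 -0.006  0.2  ]
scene junction_box [284. 199.] 0.29 [0.554 0.106 0.304]
lid z rel [np.float64(0.0467), np.float64(0.0466), np.float64(0.0466), np.float64(0.0465), np.float64(0.0463)] L [-0.0471  0.0563] ((557.6790161132812, 18.138626098632812), (69.86239624023438, 107.31449127197266), 76.19315338134766)
head 0 0
ring 0 0
```

View pics/w3.png

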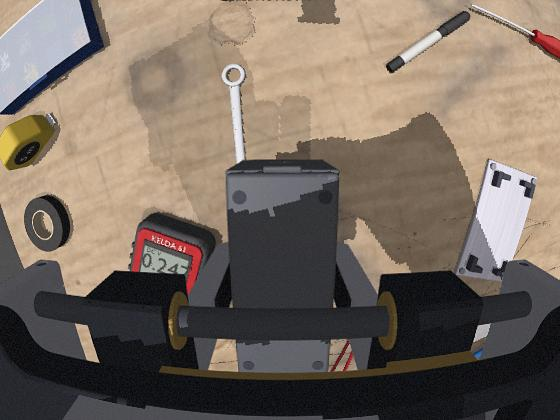

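The wrist view shows the box gripped squarely, with its lid level and latch end forward at (283,165). Last step is the short move to the presentation pose.

Request:
{"op": "drive_tool", "data": {"rows": [[0.006,-0.004,0,0,0,0,1],[0.006,-0.004,0,0,0,0,1],[0.006,-0.004,0,0,0,0,1],[0.005,-0.003,0,0,0,0,1],[0.003,-0.002,0,0,0,0,1]]}}

```text
clock: 12.75
position: [0.5841, 0.0295, 0.1643]
ee_rot: [-3.142, 0.0, -0.27]
wrist_force: [-0.4, -0.0, -2.1]
grip_width: 0.0497
finger_force: 30.0
```

Request:
{"op": "drive_tool", "data": {"rows": [[0,0,0,0,0,0,1],[0,0,0,0,0,0,1],[0,0,0,0,0,0,1],[0,0,0,0,0,0,1],[0,0,0,0,0,0,1]]}}

```text
clock: 13.38
position: [0.5837, 0.0293, 0.1645]
ee_rot: [-3.142, 0.0, -0.27]
wrist_force: [0.2, 0.4, -2.3]
grip_width: 0.0499
finger_force: 30.0
```

```bash
python3 c.py; python3 - <<'E'
from h import *
import h
o=get_obs();p=o["position"];a=o["ee_rot"][2];u=np.array([np.cos(a),np.sin(a),0])
s=p+.0555*u+[0,0,.0395];l=np.array([.734,-.0115,.2045]);b=-.27
d=s-l;print(o["position"],o["ee_rot"],"seam",s.round(4),"in lens",d[0]*np.cos(b)+d[1]*np.sin(b),-d[0]*np.sin(b)+d[1]*np.cos(b),d[2])
im=np.load("scene2.npz")["im"][130:230,180:320];save("scene_crop",cv2.resize(im,None,fx=5,fy=5,interpolation=cv2.INTER_CUBIC))
E
```

```text
top latch_seam [277. 132.] 0.68 [ 0.74  -0.013  0.222]
top lens [277. 137.] 0.62 [ 0.734 -0.013  0.209]
scene latch_seam [275. 199.] 0.79 [0.573 0.117 0.305]
scene lens [246. 186.] 0.87 [ 0.735 -0.006  0.188]
scene junction_box [289. 222.] 0.75 [0.564 0.06  0.177]
lid z rel [np.float64(0.0467), np.float64(0.0466), np.float64(0.0466), np.float64(0.0465), np.float64(0.0464)] L [-0.0469  0.0563] ((587.5633544921875, 28.199697494506836), (69.95024871826172, 106.70572662353516), 75.19490814208984)
head 0 0
ring 0 0
[0.5837153  0.02932684 0.16442521] [-3.14155117e+00  1.46343832e-04 -2.69711850e-01] seam [0.6372 0.0145 0.2039] in lens -0.10022982771629185 -0.0007219376231344422 -0.0005747909289742503
```

View pics/scene_crop.png

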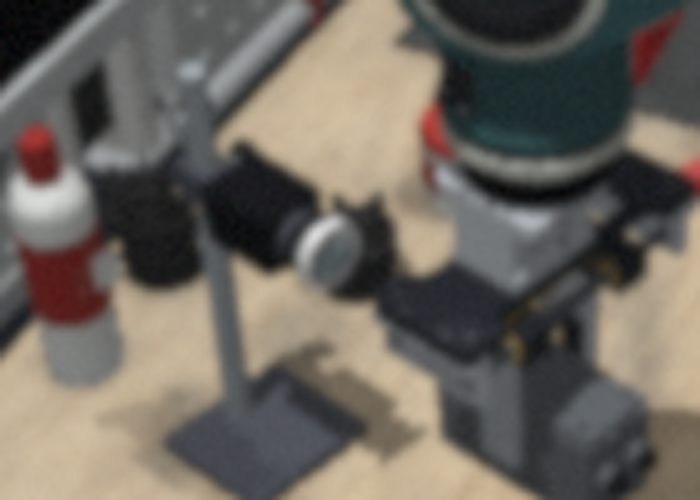

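View pics/top2.png

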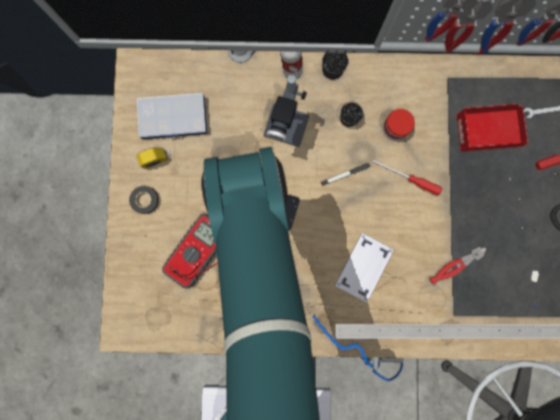

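The scene crop shows the ring centre at about (330,252) and the box facing it clear of the camera. The top view shows the nest empty and the bystanders where they were. One check of the lens height along the ring-centre ray before I hand in.

```bash
python3 - <<'E'
from h import *
m=camera_model("scene");R=np.array(m["R"]);C=-R.T@m["t"];d=np.load("scene2.npz")["d"]
r=world(0,m,[180+330/5,130+252/5],1.0)-C;n=np.array([np.cos(-.27),np.sin(-.27),0]);l=np.array([.734,-.0115,.2045])
print(C+r*(n@(l-C))/(n@r), world(0,m,[246,180.4],d[180,246]))
E
```

```text
[ 0.73427385 -0.01051052  0.20787266] [ 0.73409799 -0.0102436   0.20814067]
```

```bash
python3 -c "
from station import *
print(sign_off())"
```

```text
the job is handed in; nothing more can be done
None
```

I pressed the lid closed in the nest, lifted the box out and handed the job in with it held still at the lens: by my measurements the seam is 100 mm in front, within about 4 mm of centre, though sign-off returned no verdict.

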